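Free and open the latched bur cupboard

ROBOT

A 6-joint arm with a two-finger parallel gripper is mounted at the origin on a cart in front of the work surface, level with it; the furniture and walls round the work are solid. World frame = base frame: x ahead of the robot, y to its left, z up, the work surface at z = 0. Lengths are in m, angles in rad, forces in N, time in s.
With the tool pointing down it reaches from about 0.2 to 0.875 m from the base axis. Payload 3.4 kg.
Tool frame: the origin (TCP) lies at the centre of the arm's flange, where the gripper is bolted on; the fingertips stand 199 mm ahead of it and the grasp point (between the pads) lies 180 mm ahead of it; z points along the fingers, y is the line along which they close (so a half turn about z gives the same grasp; the last joint's range is limited). The gripper opens to 94 mm and grips with 3 to 60 N. Pads are 16 mm wide; open, the fingers measure 119 mm over their backs; the gripper's body (75 mm by 177 mm) begins 78 mm behind the grasp point.
Start: joints at [-1.348, 0.276, 1.505, -0, 1.361, -0.121], TCP at [0.194, -0.541, 0.405] pointing down, gripper open.
Joint ranges: [-2.89, 2.89], [-0.75, 2.08], [0.22, 2.7], [-1.18, 4.32], [0.11, 2.71], [-2.7, 2.7]. Speed limits (rad/s): [2.57, 2.57, 3.14, 3.14, 3.14, 3.14].

INTERFACE

Orientations are given as a rotation vector (axis times angle).
In Python, from station import robot, probe_bus, snapshot, camera_info gives the robot as it stands (robot), with the cameras as plain functions and the readings (probe_bus).
- The arm moves only by the tool tcp_steps, called as a command line: name --argument value ..., lists and objects as JSON in quotes. Schema: {"type":"object","properties":{"rows":{"type":"object","properties":{"finger_gap":{"type":"array","items":{"type":"number"},"minItems":1,"maxItems":5},"tx":{"type":"array","items":{"type":"number"},"minItems":1,"maxItems":5},"ty":{"type":"array","items":{"type":"number"},"minItems":1,"maxItems":5},"tz":{"type":"array","items":{"type":"number"},"minItems":1,"maxItems":5},"drx":{"type":"array","items":{"type":"number"},"minItems":1,"maxItems":5},"dry":{"type":"array","items":{"type":"number"},"minItems":1,"maxItems":5},"drz":{"type":"array","items":{"type":"number"},"minItems":1,"maxItems":5}},"additionalProperties":false,"required":["finger_gap","tx","ty","tz","drx","dry","drz"]},"clamp_n":{"type":"number"},"only":{"type":"string"},"quiet":{"type":"boolean"},"lines":{"type":"string"}},"required":["rows"],"additionalProperties":false}. rows is an object with one list for each field, all of the same length, 1 to 5, a row being the entries at one place: finger_gap (the opening from 0.0 (shut) to 1.0 (fully open)), tx, ty, tz (the shift in parts of the range, where 1.0 means 0.8 m), drx, dry, drz (a rotation vector in a scale on which 1.0 is 2 pi rad); each row is the pose to reach, as a shift and turn from the pose commanded when the call began, along the tool's axes at that moment; what a row does not reach only later rows make up. A row lasts 1/10 s, in which the tool goes at most 0.05 m and 0.15 rad, less where a joint would pass 70% of its speed; a pose out of reach is approached as far as the arm can. The fingers move at their own pace and stop on an object; clamp_n is the grip in N (left out, the last holds). Time passes only in rows, so rows that do not move let the fingers close. The tool returns the time, the measured TCP pose, the force, the opening and the grip force at its end. only (a regular expression) keeps the lines of the reply that match it, lines (a string "A,B") keeps lines A to B, and quiet returns only ok. A shift or turn number past 1, either way, is cut back to 1. Input that does not fit is refused with a message, and nothing moves.
- probe_bus.get_obs(): the state, without advancing time (a new reading comes with each control period).
- snapshot(name): name is "side" or "top" or "wrist"; returns the picture (480x640x3 uint8, red, green, blue); there is no depth.
- camera_info(name): a dict with "fx", "fy", "cx", "cy" (pixels), "rvec" (rotation vector, rad) and "tvec" (3), from world to camera coordinates, as OpenCV has them; the wrist camera has in their place "tool_from_camera" (4x4, takes a point from camera to tool coordinates, whose origin is the TCP and whose axes are the flange's). Camera axes: x right, y down, z forward; pixel columns grow to the right and rows downward; lengths in m; the calibration is good to about 2 mm. The wrist camera is an equidistant fisheye: a pixel r from the principal point sees the ray r / f radians off the axis. A picture is of the moment at which its call begins: read the wrist's pose just before it. camera_info takes no time and is no camera call.
- robot.hand_in(): hands the job in; it is judged then, once.
The state is a dict: "time_s": time; "joint_positions": joint angles; "qvel": joint speeds; "joint_torque": joint torques, N m; "eef_pos": TCP position; "eef_rot": TCP orientation; "ft_force": force on the tool from outside, world axes, zero at the start; "ft_torque": the same for the moment, N m; "finger_gap": opening from 0.0 (shut) to 1.0 (fully open); "gripper_force": force on a finger pad.
Only numpy, scipy, OpenCV 4.12 (cv2) and the standard library are available. Lean on these libraries where they do the work, as an engineer would, in place of code of your own. Each camera call takes 0.05 s, during which the arm holds its last target. There are 200 camera calls.

TASK

Open the small bench cupboard with the blue door so that the burs inside can be reached: press its yellow-topped sprung hook down in the gap between the guards on the cupboard's top until the door springs ajar, then swing the door out until it stands about square to the cupboard's front or wider. Let go of everything, and leave the cupboard with the red door shut.

Things in the scene. Friction and masses are not known exactly. Their poses are not given: they have to be found in the camera images.
- blue_cupboard: Grey bench cupboard with a blue door, fixed; 100 mm deep (x), 140 wide (y), top plate at z = 115 mm. Origin: centre of its underside on the bench; +x to its back, the door faces -x, +y its left seen from the robot. On its top two blue guard cheeks 8 mm thick, 56 mm apart inside, x = -48 to +12, tops at z = 137. A twin with red door and cheeks stands beside it, left or right.
- blue_plate (a point): Centre of the top face of the yellow press plate on the blue cupboard's hook; the plate is 36 mm (cupboard's x) by 44 mm (y) and lies between the two blue guard cheeks, at cupboard x = -22, y = 0, z = 135 mm when up. The point goes down with the hook; axes as the cupboard's.
- blue_hinge (a point): Top of the blue door's vertical hinge axis, at cupboard x = -60, y = +70, z = 113 mm. The door is 140 mm wide from hinge to free edge, 10 mm thick (x = -60 to -50 when shut), z = 24 to 113. A knob stands 35 mm out of its front, 20 mm from the free edge, z = 60; a keeper staple 18 mm out of its inner face at mid-width, z = 55 to 61: keep fingertips above z = 70 behind the door.
- blue_hook (a joint): How far the blue cupboard's hook is pressed straight down, m: 0 up, 0.013 at its stop. It starts to move at about 4 N and takes about 9 N at the stop; it lets go of the door at about 0.009 (press 0.011 to 0.013 with shut fingers and wait 1 s). It springs back up when left.
- blue_door (a joint): Opening angle of the blue door, rad: 0 shut, 1.57 square to the front, stop 1.75. The free edge swings out to the cupboard's -x, then +y. Once free, a spring throws it to about 0.75; from there it needs a push of 1 to 3 N and stays where it is left. Shut fingers fit down between the door's inner face and the cupboard's front, near the free edge, to push it on.
- red_door (a joint): Opening angle, rad, of the red door of the other, otherwise equal cupboard: about 0, shut and latched.

How it is judged:
By the outcome, as a careful person would: the job done as asked, in the order asked, and still so for the second after the job is handed in, with the robot touching nothing.
It also fails if it takes over 38 s, if anything falls off the work surface, if the arm or the gripper's body presses on something with over 40 N, if the wrist force passes 120 N, or if a joint passes its speed limit or range.

## Working session

There is one attempt and no reset: what is moved stays moved. The work goes in short steps, Python scripts to look and compute and a tool call to move; the robot and the scene stay as the last step left them, time stands still between calls to the robot, and variables do not carry over. Pictures are saved under pics/ and viewed, at most 10 in all, crops included, and the job is handed in when it is done.

```bash
ls; mkdir -p pics
```

Run:
```python
from station import robot, probe_bus, snapshot, camera_info
import cv2
o=probe_bus.get_obs();print(o['time_s'],o['eef_pos'],o['eef_rot'],o['finger_gap'])
for n in("top","side"):
    print(n,camera_info(n));cv2.imwrite(f"pics/{n}0.png",snapshot(n)[:,:,::-1])
```

```text
pics
station.py
0.0 [ 0.19373893 -0.54114493  0.40382544] [-3.09354793e+00 -5.37055902e-01  1.83702507e-04] 1.000045950677563
top {'fx': 534.3770939151507, 'fy': 534.3770939151507, 'cx': 316.45472927105834, 'cy': 229.81380774527005, 'rvec': array([ 2.11931536, -2.17579344,  0.14451594]), 'tvec': array([0.2062694 , 0.61367626, 0.99229752])}
side {'fx': 539.557930068847, 'fy': 539.557930068847, 'cx': 324.82753128835975, 'cy': 246.64504197952857, 'rvec': array([ 2.35388875, -0.21878448,  0.08081497]), 'tvec': array([-0.56701869,  0.29086182,  0.78093127])}
```

View pics/top0.png

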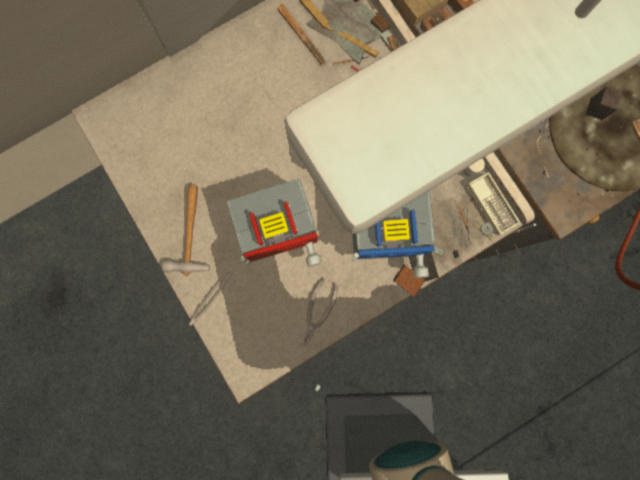

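View pics/side0.png

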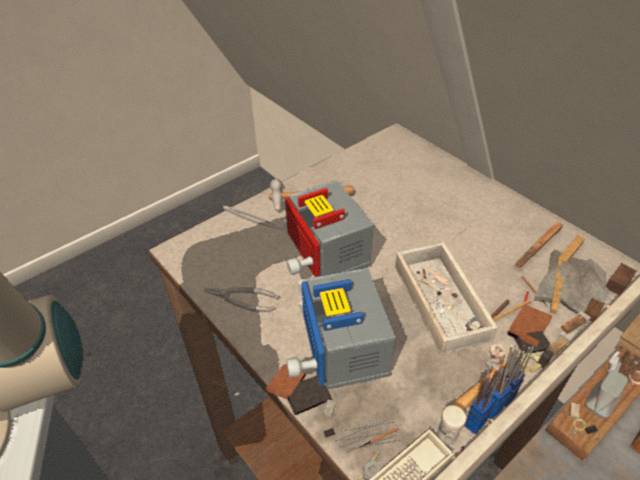

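The blue cupboard's plate is near (397,230) in the top view and (335,302) in the side view. Red stands at its left, and a white overhead board partly covers the blue cupboard in the top view. I'll measure both plates across the two views.

Create h.py:
```python
import cv2,numpy as np
from scipy.spatial.transform import Rotation as R
from station import robot, probe_bus, snapshot, camera_info
def cam(n):
    c=camera_info(n);Rm=R.from_rotvec(c['rvec']).as_matrix();return c,Rm,-Rm.T@c['tvec']
def ray(n,uv):
    c,Rm,p=cam(n);d=Rm.T@np.array([(uv[0]-c['cx'])/c['fx'],(uv[1]-c['cy'])/c['fy'],1]);return p,d/np.linalg.norm(d)
def plane(n,uv,z):
    p,d=ray(n,uv);return p+d*(z-p[2])/d[2]
def tri(a,b):
    (p,d),(q,e)=ray("top",a),ray("side",b);s=np.linalg.lstsq(np.c_[d,-e],q-p,rcond=None)[0];x,y=p+d*s[0],q+e*s[1];return (x+y)/2,np.linalg.norm(x-y)
def blobs(im,lo,hi,amin=40):
    m=cv2.inRange(cv2.cvtColor(im,cv2.COLOR_BGR2HSV),lo,hi)
    k=[c for c in cv2.findContours(cv2.morphologyEx(m,cv2.MORPH_CLOSE,np.ones((5,5))),0,2)[0] if cv2.contourArea(c)>amin]
    return sorted(k,key=cv2.contourArea,reverse=True)
```

Run:
```python
from h import *
np.set_printoptions(precision=4,suppress=True)
P={}
for n in("top","side"):
    print(n,'cam',cam(n)[2],'axis',cam(n)[1][2])
    im=cv2.imread(f"pics/{n}0.png")
    for name,lo,hi in(("yel",(22,140,120),(35,255,255)),("blue",(100,130,50),(125,255,255))):
        for c in blobs(im,lo,hi)[:5]:
            r=cv2.minAreaRect(c);print(n,name,cv2.contourArea(c),np.round(r[0],1),cv2.boxPoints(r).round(0).tolist())
            if n=="top" and name=="yel":
                b=np.array([plane(n,u,.135) for u in cv2.boxPoints(r)]);e=np.diff(np.r_[b,b[:1]],axis=0)
                print(' centre',b.mean(0),'edges',[(np.linalg.norm(v).round(4),np.degrees(np.arctan2(v[1],v[0])).round(1)) for v in e])
c=[(352,228),(288,120)]
for z in(0,.3,.5,.7,.9): print(z,[plane("top",u,z)[:2] for u in c])
im=cv2.imread("pics/top0.png")[100:290,200:470];cv2.imwrite("pics/topc.png",cv2.resize(im,None,fx=2.9,fy=2.9,interpolation=cv2.INTER_CUBIC))
o=probe_bus.get_obs();print(camera_info("wrist"))
cv2.imwrite("pics/wrist0.png",snapshot("wrist")[:,:,::-1])
```

```text
top cam [0.4759 0.1877 1.0687] axis [ 0.1381  0.0023 -0.9904]
top yel 492.0 [396.2 229.5] [[383.0, 220.0], [408.0, 218.0], [410.0, 239.0], [384.0, 241.0]]
 centre [0.603  0.0493 0.135 ] edges [(np.float64(0.0452), np.float64(-86.7)), (np.float64(0.0375), np.float64(-178.1)), (np.float64(0.045), np.float64(93.3)), (np.float64(0.0375), np.float64(2.2))]
top yel 491.0 [273.3 224.8] [[258.0, 219.0], [282.0, 211.0], [289.0, 231.0], [264.0, 239.0]]
 centre [0.6171 0.2659 0.135 ] edges [(np.float64(0.0455), np.float64(-73.7)), (np.float64(0.0373), np.float64(-163.7)), (np.float64(0.0453), np.float64(106.2)), (np.float64(0.0373), np.float64(16.6))]
top blue 380.0 [396.1 251.7] [[359.0, 251.0], [433.0, 246.0], [433.0, 253.0], [359.0, 258.0]]
top blue 49.5 [413.6 226. ] [[411.0, 211.0], [413.0, 211.0], [417.0, 241.0], [414.0, 241.0]]
side cam [ 0.5004 -0.4399  0.7563] axis [ 0.1231  0.6917 -0.7116]
side yel 536.5 [334.9 301.4] [[320.0, 292.0], [344.0, 286.0], [350.0, 311.0], [326.0, 317.0]]
side yel 327.0 [318.6 205.3] [[304.0, 201.0], [319.0, 190.0], [333.0, 209.0], [318.0, 220.0]]
side blue 
[... 154 characters left out ...]
0, 385.0], [473.0, 434.0]]
side blue 358.5 [342.7 320.5] [[322.0, 319.0], [362.0, 311.0], [364.0, 322.0], [324.0, 330.0]]
0 [array([0.6267, 0.1183]), array([0.857 , 0.2433])]
0.3 [array([0.5844, 0.1378]), array([0.75  , 0.2277])]
0.5 [array([0.5561, 0.1508]), array([0.6787, 0.2173])]
0.7 [array([0.5279, 0.1638]), array([0.6074, 0.2069])]
0.9 [array([0.4997, 0.1767]), array([0.5361, 0.1965])]
{'fx': 371.64829954431775, 'fy': 371.64829954431775, 'cx': 323.29211135548695, 'cy': 236.3327335006918, 'tool_from_camera': array([[-0.0009, -0.9694, -0.2456,  0.0714],
       [ 1.    , -0.001 , -0.    , -0.001 ],
       [-0.0002, -0.2456,  0.9694,  0.0201],
       [ 0.    ,  0.    ,  0.    ,  1.    ]])}
```

View pics/wrist0.png

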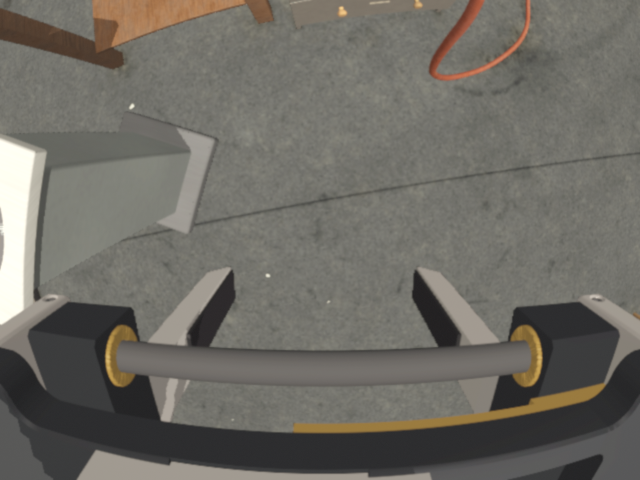

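View pics/topc.png

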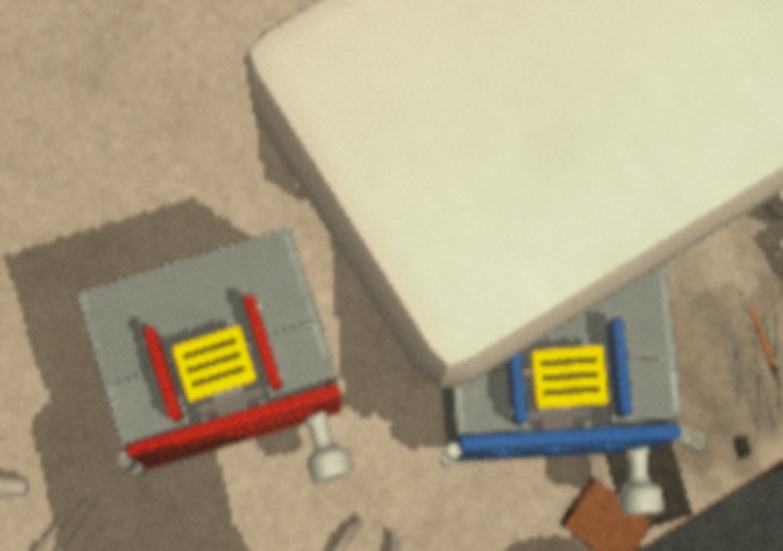

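The wrist camera only sees floor. The crop shows the blue plate at about (570,375), with the board's corner at (447,380), to the left and rear of it. The side camera can't see the board, so it is high (above about 0.55 m). I'll approach low, from the front.

Add to h.py:
```python
YAW=0.048
PL=np.array([.603,.0493,.135])
RZ=R.from_euler('z',YAW)
def loc(x,y,z): return PL+RZ.apply([x+.022,y,z-.135])   # cupboard -> world
def todo(tip,yaw=None):
    "tool-axes shift for the shut fingertips to reach world point tip, tool down; yaw of tool y"
    o=probe_bus.get_obs();r=R.from_rotvec(o['eef_rot'])
    p=np.array(tip)+[0,0,.199]
    out=r.inv().apply(p-o['eef_pos'])
    X=r.apply([1,0,0]);Y=r.apply([0,1,0])
    print('t',o['time_s'],'shift',out.round(4),'X',X.round(3),'Y',Y.round(3),'F',np.round(o['ft_force'],1))
```

Run:
```python
from h import *
todo([.45,.05,.19])
for uv in ([359,254.5],[433,249.5]): print(plane("top",uv,.113))
print(loc(-60e-3,.07,.113),loc(-.06,-.07,.113))
im=cv2.imread("pics/top0.png")
o=probe_bus.get_obs();r=R.from_rotvec(o['eef_rot'])
# target: camera (tool x) toward -x world?  relative rotvec options, tool z down
for nm,X in(("x+",RZ.apply([1,0,0])),("x-",RZ.apply([-1,0,0]))):
    Z=np.array([0,0,-1.]);M=np.c_[X,np.cross(Z,X),Z]
    print(nm,(r.inv()*R.from_matrix(M)).as_rotvec())
```

```text
t 0.15 shift [ 0.4405 -0.4702  0.0157] X [0.941 0.337 0.   ] Y [ 0.337 -0.941 -0.001] F [-0.1  0.   0.1]
[0.56242974 0.11478648 0.113     ]
[ 0.56791595 -0.01820592  0.113     ]
[0.56168506 0.11739608 0.113     ] [ 0.56840248 -0.02244268  0.113     ]
x+ [-1.30083542e-03  4.34460885e-05  2.95770235e-01]
x- [-6.22745673e-05 -1.86458587e-03 -2.84582183e+00]
```

First call rows: rotation 0.15, 0.296.

Units first: shifts go in shares of 0.8 m and turns go in shares of 2 pi rad. So -0.182 m / 0.8 = -0.2275, 0.17 m / 0.8 = 0.2125, 0.296 rad / 6.2832 = 0.0471.

tcp_steps --rows '{"finger_gap":[0,0,0,0,0],"tx":[0.0425,0.085,0.1275,0.17,0.2125],"ty":[-0.045,-0.0913,-0.1363,-0.1825,-0.2275],"tz":[0,0,0,0,0],"drx":[0,0,0,0,0],"dry":[0,0,0,0,0],"drz":[0.0239,0.0471,0.0471,0.0471,0.0471]}' --clamp_n 10

```text
time_s: 0.65
eef_pos: [0.2927, -0.3108, 0.4045]
eef_rot: [-3.14, -0.074, -0.0]
ft_force: [0.6, 0.2, 0.1]
finger_gap: 0.611
gripper_force: 0.0
```

```bash
python3 -c "
from h import *
todo([.45,.05,.19])"
```

```text
t 0.65 shift [ 0.174  -0.353   0.0156] X [0.999 0.047 0.   ] Y [ 0.047 -0.999 -0.   ] F [0.6 0.2 0.1]
```

In the tool's units: -0.225 m / 0.8 = -0.2813, -0.18 m / 0.8 = -0.225.

tcp_steps --rows '{"finger_gap":[0,0,0,0,0],"tx":[0.025,0.05,0.075,0.1,0.125],"ty":[-0.0563,-0.1125,-0.1688,-0.225,-0.2813],"tz":[0,0,0,0,0],"drx":[0,0,0,0,0],"dry":[0,0,0,0,0],"drz":[0,0,0,0,0]}'

```text
time_s: 1.15
eef_pos: [0.3817, -0.0812, 0.4047]
eef_rot: [3.14, 0.074, 0.001]
ft_force: [1.3, -0.7, 0.9]
finger_gap: 0.181
gripper_force: 0.0
```

tcp_steps --rows '{"finger_gap":[0,0,0,0,0],"tx":[0.025,0.05,0.075,0.0875,0.0875],"ty":[-0.05,-0.1,-0.1375,-0.1563,-0.1563],"tz":[0.005,0.01,0.015,0.02,0.02],"drx":[0,0,0,0,0],"dry":[0,0,0,0,0],"drz":[0,0,0,0,0]}'

```text
time_s: 1.65
eef_pos: [0.4462, 0.0468, 0.3879]
eef_rot: [-3.14, -0.081, 0.002]
ft_force: [0.4, 0.6, -0.1]
finger_gap: 0.005
gripper_force: 0.0
```

Run:
```python
from h import *
todo(loc(-.022,0,.165))
cv2.imwrite("pics/side1.png",snapshot("side")[:,:,::-1])
im=snapshot("top")[:,:,::-1]; im2=snapshot("wrist")[:,:,::-1]
cv2.imwrite("pics/b1.png",cv2.resize(np.vstack([np.hstack([cv2.imread("pics/side1.png"),im]),np.hstack([im2,im2*0])]),(800,600)))
```

```text
t 1.65 shift [0.1567 0.0056 0.0237] X [ 0.999  0.051 -0.001] Y [ 0.051 -0.999 -0.001] F [ 0.4  0.6 -0.1]
```

View pics/b1.png

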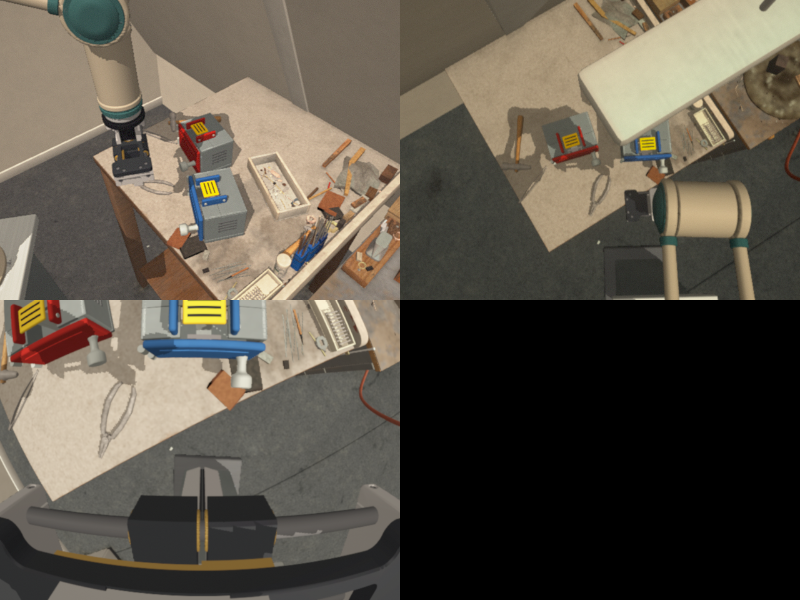

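The gripper is in front of the cupboards, fingers shut, and the arm hangs from an elbow that looks high. I'll estimate the arm geometry from two poses and get the elbow height against the board before moving in.

Run:
```python
from h import *
np.set_printoptions(precision=3,suppress=True)
q=probe_bus.get_obs();a=np.array(q['joint_positions']);print(a)
q0=np.array([-1.348,.276,1.505,0,1.361,-.121]);p0=np.array([.19374,-.54114,.40383])
A=[];b=[]
for qq,p in((q0,p0),(a,q['eef_pos'])):
    s1,s2=qq[1],qq[1]+qq[2]
    A+=[[np.sin(s1),np.sin(s2),0],[np.cos(s1),np.cos(s2),1]];b+=[np.hypot(*p[:2]),p[2]]
x,res,_,sv=np.linalg.lstsq(np.array(A),np.array(b),rcond=None);print('L1,L2,h-Lw',x,res)
print('azim',np.arctan2(p0[1],p0[0]),np.arctan2(q['eef_pos'][1],q['eef_pos'][0]))
print('elbow r',x[0]*np.sin(a[1]),'z+Lw',x[0]*np.cos(a[1])+x[2])
for uv in((152,25),(180,200)):
    p,d=ray("side",uv)
    for y in(-.15,-.05,.05): print(uv,p+d*(y-p[1])/d[1])
```

```text
[-0.056  0.093  1.783 -0.001  1.267  1.468]
L1,L2,h-Lw [ 0.656  0.405 -0.142] [0.]
azim -1.2269929523591112 0.0996478707009839
elbow r 0.06105493187741714 z+Lw 0.5102494003356493
(152, 25) [ 0.462 -0.15   0.639]
(152, 25) [ 0.449 -0.05   0.598]
(152, 25) [0.436 0.05  0.558]
(180, 200) [ 0.454 -0.15   0.521]
(180, 200) [ 0.437 -0.05   0.44 ]
(180, 200) [0.421 0.05  0.359]
```

Run:
```python
from h import *
np.set_printoptions(precision=2,suppress=True)
c=camera_info("side")
for z in np.arange(.45,.95,.05):
    L=[]
    for uv in((352,228),(288,120),(430,190),(520,135),(640,60),(480,0)):
        p=plane("top",uv,z);s=cv2.projectPoints(p[None],c['rvec'],c['tvec'],np.array([[c['fx'],0,c['cx']],[0,c['fy'],c['cy']],[0,0,1]]),None)[0].ravel()
        L.append((p[:2],s.round()))
    print(round(z,2),*L)
```

```text
0.45 (array([0.56, 0.15]), array([288.,  73.])) (array([0.7 , 0.22]), array([383.,  36.])) (array([0.61, 0.05]), array([340., 111.])) (array([ 0.67, -0.06]), array([431., 166.])) (array([ 0.76, -0.21]), array([610., 273.])) (array([ 0.84, -0.02]), array([584., 126.]))
0.5 (array([0.56, 0.15]), array([279.,  30.])) (array([0.68, 0.22]), array([372.,  -2.])) (array([0.6 , 0.06]), array([328.,  63.])) (array([ 0.65, -0.04]), array([415., 110.])) (array([ 0.74, -0.18]), array([582., 199.])) (array([ 0.81, -0.  ]), array([564.,  75.]))
0.55 (array([0.55, 0.15]), array([269., -18.])) (array([0.66, 0.21]), array([360., -44.])) (array([0.58, 0.08]), array([315.,   9.])) (array([ 0.64, -0.02]), array([397.,  47.])) (array([ 0.71, -0.15]), array([552., 119.])) (array([0.79, 0.01]), array([542.,  18.]))
0.6 (array([0.54, 0.16]), array([257., -72.])) (array([0.64, 0.21]), array([346., -93.])) (array([0.57, 0.09]), array([301., -52.])) (array([0.62, 0.  ]), array([376., -22.])) (array([ 0.69, -0.11]), array([519.,  32.])) (array([0.76, 0.03]), array([517., -45.]))
0.65 (array([0.53, 0.16]), array
[... 918 characters left out ...]
[ 219., -390.])) (array([0.56, 0.08]), array([ 267., -399.])) (array([0.6 , 0.01]), array([ 351., -413.])) (array([0.64, 0.1 ]), array([ 379., -394.]))
0.85 (array([0.51, 0.17]), array([ 166., -499.])) (array([0.55, 0.2 ]), array([ 234., -487.])) (array([0.52, 0.14]), array([ 189., -512.])) (array([0.54, 0.1 ]), array([ 229., -529.])) (array([0.58, 0.05]), array([ 297., -557.])) (array([0.61, 0.11]), array([ 330., -518.]))
0.9 (array([0.5 , 0.18]), array([ 136., -638.])) (array([0.54, 0.2 ]), array([ 196., -621.])) (array([0.51, 0.15]), array([ 154., -656.])) (array([0.53, 0.12]), array([ 185., -680.])) (array([0.55, 0.08]), array([ 237., -718.])) (array([0.58, 0.13]), array([ 272., -665.]))
```

The board must be above z ≈ 0.62, otherwise the side camera would see it. The wrist's top stays at about 0.60 if I go in low, so I'll lower first and then move in.

tcp_steps --rows '{"finger_gap":[0,0,0,0,0],"tx":[0.0375,0.075,0.1125,0.15,0.15],"ty":[0.0013,0.0025,0.0038,0.005,0.005],"tz":[0.0225,0.045,0.0463,0.0463,0.0463],"drx":[0,0,0,0,0],"dry":[0,0,0,0,0],"drz":[0,0,0,0,0]}'

```text
time_s: 2.3
eef_pos: [0.5686, 0.0449, 0.3515]
eef_rot: [3.14, 0.071, 0.005]
ft_force: [-1.2, -0.5, -0.4]
finger_gap: 0.006
gripper_force: 0.0
```

Run:
```python
from h import *
todo(loc(-.022,0,.135))
```

```text
t 2.3 shift [ 0.0345 -0.0029  0.0176] X [0.999 0.045 0.003] Y [ 0.045 -0.999  0.001] F [-1.2 -0.5 -0.4]
```

In the tool's units: 0.035 m / 0.8 = 0.0438, 0.018 m / 0.8 = 0.0225.

tcp_steps --rows '{"finger_gap":[0,0,0,0,0],"tx":[0.0225,0.0438,0.0438,0.0438,0.0438],"ty":[-0.0025,-0.0038,-0.0038,-0.0038,-0.0038],"tz":[0,0,0.01,0.02,0.0225],"drx":[0,0,0,0,0],"dry":[0,0,0,0,0],"drz":[0,0,0,0,0]}'

```text
time_s: 2.8
eef_pos: [0.5992, 0.0507, 0.3332]
eef_rot: [3.14, 0.074, -0.002]
ft_force: [-2.2, -1.2, 6.1]
finger_gap: 0.005
gripper_force: 3.1
```

tcp_steps --rows '{"finger_gap":[0,0,0,0,0],"tx":[0,0,0,0,0],"ty":[0,0,0,0,0],"tz":[0.0038,0.0075,0.0113,0.0138,0.0138],"drx":[0,0,0,0,0],"dry":[0,0,0,0,0],"drz":[0,0,0,0,0]}'

```text
time_s: 3.3
eef_pos: [0.5991, 0.0508, 0.3237]
eef_rot: [3.139, 0.075, -0.001]
ft_force: [-2.5, -1.7, 7.1]
finger_gap: 0.007
gripper_force: 3.6
```

```bash
python3 - <<'E'
from h import *
todo(loc(-.022,0,.123))
E
```

```text
t 3.3 shift [0.0038 0.0017 0.0017] X [ 0.999  0.048 -0.001] Y [ 0.048 -0.999  0.001] F [-2.5 -1.7  7.1]
```

In the tool's units: 0.002 m / 0.8 = 0.0025.

tcp_steps --rows '{"finger_gap":[0,0,0,0,0],"tx":[0,0,0,0,0],"ty":[0,0,0,0,0],"tz":[0.0025,0.0025,0.0025,0.0025,0.0025],"drx":[0,0,0,0,0],"dry":[0,0,0,0,0],"drz":[0,0,0,0,0]}'

```text
time_s: 3.8
eef_pos: [0.5991, 0.0508, 0.3221]
eef_rot: [3.139, 0.075, -0.0]
ft_force: [-1.4, -1.4, 7.3]
finger_gap: 0.003
gripper_force: 3.9
```

tcp_steps --rows '{"finger_gap":[0,0,0,0,0],"tx":[0,0,0,0,0],"ty":[0,0,0,0,0],"tz":[0,0,0,0,0],"drx":[0,0,0,0,0],"dry":[0,0,0,0,0],"drz":[0,0,0,0,0]}'

```text
time_s: 4.3
eef_pos: [0.5991, 0.0509, 0.3222]
eef_rot: [3.139, 0.075, -0.0]
ft_force: [-1.3, -1.5, 7.2]
finger_gap: 0.006
gripper_force: 3.9
```

```bash
python3 - <<'E'
from h import *
todo(loc(-.022,0,.123))
s=snapshot("side")[:,:,::-1];t=snapshot("wrist")[:,:,::-1]
cv2.imwrite("pics/b2.png",cv2.resize(np.hstack([s,t]),(800,300)))
E
```

```text
t 4.3 shift [0.0038 0.0017 0.0002] X [ 0.999  0.048 -0.   ] Y [ 0.048 -0.999  0.001] F [-1.3 -1.5  7.2]
```

View pics/b2.png

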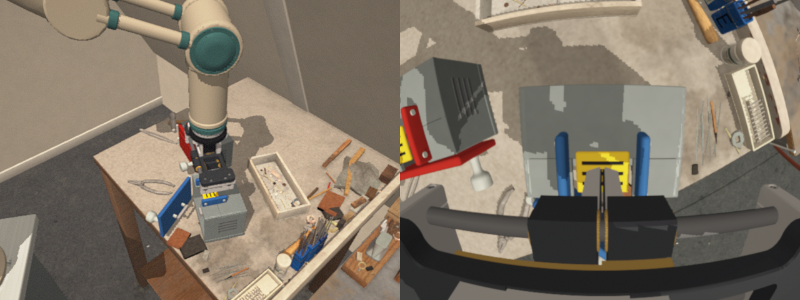

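The side view shows the door sprung ajar, with its blue panel around (178,205). I'll rise, then move back over the gap behind its free edge.

In the tool's units: -0.09 m / 0.8 = -0.1125, 0.045 m / 0.8 = 0.0563.

tcp_steps --rows '{"finger_gap":[0,0,0,0,0],"tx":[0,-0.0313,-0.0688,-0.1125,-0.1125],"ty":[0,0.0163,0.035,0.0563,0.0563],"tz":[-0.0375,-0.0375,-0.0375,-0.0375,-0.0375],"drx":[0,0,0,0,0],"dry":[0,0,0,0,0],"drz":[0,0,0,0,0]}'

```text
time_s: 4.9
eef_pos: [0.5074, 0.0012, 0.3502]
eef_rot: [3.14, 0.072, -0.01]
ft_force: [-0.1, 1.3, 0.1]
finger_gap: 0.003
gripper_force: 0.0
```

```bash
python3 - <<'E'
from h import *
np.set_printoptions(precision=4,suppress=True)
todo(loc(-.113,-.045,.085))
for n in("top","wrist","side"): cv2.imwrite(f"pics/{n}3.png",snapshot(n)[:,:,::-1])
for n in("top","side"):
    for c in blobs(cv2.imread(f"pics/{n}3.png"),(100,130,50),(125,255,255))[:4]:
        print(n,cv2.contourArea(c),cv2.boxPoints(cv2.minAreaRect(c)).round().tolist())
t=cv2.imread("pics/top3.png")[170:330,280:500];w=cv2.imread("pics/wrist3.png");s=cv2.imread("pics/side3.png")
cv2.imwrite("pics/b3.png",np.vstack([np.hstack([cv2.resize(t,(400,300)),cv2.resize(w,(400,300))]),np.hstack([cv2.resize(s,(400,300)),cv2.resize(s[220:400,180:420],(400,300))])]))
E
```

```text
t 4.9 shift [0.0072 0.0015 0.0661] X [ 0.999  0.046 -0.006] Y [ 0.046 -0.999  0.   ] F [-0.1  1.3  0.1]
top 66.0 [[367.0, 264.0], [371.0, 260.0], [390.0, 276.0], [386.0, 280.0]]
side 900.0 [[458.0, 417.0], [512.0, 368.0], [528.0, 385.0], [473.0, 434.0]]
side 673.5 [[238.0, 363.0], [268.0, 322.0], [290.0, 337.0], [260.0, 379.0]]
side 342.0 [[322.0, 319.0], [362.0, 312.0], [364.0, 322.0], [324.0, 330.0]]
side 221.5 [[312.0, 286.0], [350.0, 279.0], [352.0, 289.0], [314.0, 296.0]]
```

View pics/b3.png

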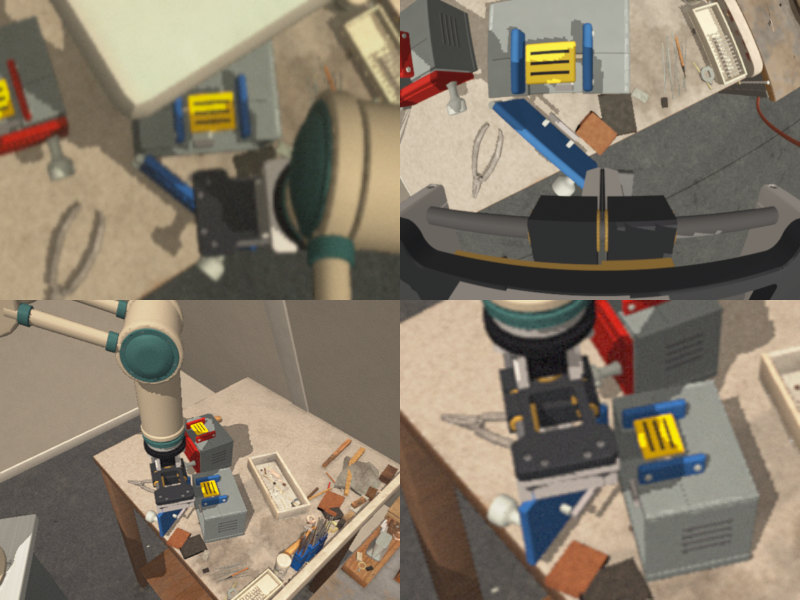

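Run:
```python
from h import *
np.set_printoptions(precision=4,suppress=True)
a,b=plane("top",(369,262),.113),plane("top",(388,278),.113)
v=RZ.inv().apply(b-a);th=np.arctan2(-v[0],-v[1]);print(a,b,'theta',th)
m=RZ.inv().apply((a+b)/2-loc(0,0,.113));print('mid local',m)
o=probe_bus.get_obs();t=RZ.inv().apply(o['eef_pos']-loc(0,0,0));print('tip local',t)
for th in(th,.75):
    d=np.array([-np.sin(th),-np.cos(th)]);n=np.array([np.cos(th),-np.sin(th)]);h=np.array([-.06,.07])
    print(th,'along',(t[:2]-h)@d,'off inner',(t[:2]-h)@n-.01,'mid off',(m[:2]-h)@n)
# finger-centre path: radius .118 along, 17 mm off inner face
for th in(.75,.9,1.05,1.2,1.35,1.5,1.6,1.68):
    d=np.array([-np.sin(th),-np.cos(th)]);n=np.array([np.cos(th),-np.sin(th)]);p=h+.118*d+(.01+.0135)*n
    print(th,'local',p,'tool shift from now',p[0]-t[0],-(p[1]-t[1]))
```

```text
[0.5485 0.0974 0.113 ] [0.5191 0.0647 0.113 ] theta 0.7806206861730913
mid local [-0.0896  0.035  -0.    ]
tip local [-0.1147 -0.0428  0.3509]
0.7806206861730913 along 0.11861887399952818 off inner 0.03047871358218309 mid off 0.0035712156219789314
0.75 along 0.1198025605478986 off inner 0.026828114374095283 mid off 0.0021711421326432935
0.75 local [-0.1232 -0.0324] tool shift from now -0.008523337793866118 -0.010403872843776002
0.9 local [-0.1378 -0.0218] tool shift from now -0.02310939361132991 -0.02100351159925096
1.05 local [-0.1507 -0.0091] tool shift from now -0.035947673524285906 -0.033663840778752036
1.2 local [-0.1615  0.0053] tool shift from now -0.04674985744357832 -0.04810053668295791
1.35 local [-0.17    0.0212] tool shift from now -0.05527335160650676 -0.06398938224552983
1.5 local [-0.176   0.0382] tool shift from now -0.061326736709734875 -0.080973548249451
1.6 local [-0.1786  0.05  ] tool shift from now -0.06392052646262533 -0.09271723419151193
1.68 local [-0.1799  0.0595] tool shift from now -0.06514293906665738 -0.10226209174408521
```

Door at about 0.78 rad, and the fingers sit about 30 mm behind its inner face. I'll go down and push along the arc.

In the tool's units: 0.066 m / 0.8 = 0.0825, 0.055 m / 0.8 = 0.0688.

tcp_steps --rows '{"finger_gap":[0,0,0,0,0],"tx":[0,0,0,0,-0.01],"ty":[0,0,0,0,-0.0125],"tz":[0.0375,0.0688,0.0825,0.0825,0.0825],"drx":[0,0,0,0,0],"dry":[0,0,0,0,0],"drz":[0,0,0,0,0]}'

```text
time_s: 5.55
eef_pos: [0.5059, 0.0115, 0.2851]
eef_rot: [3.14, 0.074, 0.004]
ft_force: [0.5, -0.1, -0.7]
finger_gap: 0.008
gripper_force: 0.0
```

tcp_steps --rows '{"finger_gap":[0,0,0,0,0],"tx":[-0.0113,-0.0188,-0.0275,-0.035,-0.0413],"ty":[-0.0075,-0.0138,-0.0213,-0.0288,-0.0375],"tz":[0,0,0,0,0],"drx":[0,0,0,0,0],"dry":[0,0,0,0,0],"drz":[0,0,0,0,0]}'

```text
time_s: 6.05
eef_pos: [0.4693, 0.0406, 0.2851]
eef_rot: [3.14, 0.075, 0.002]
ft_force: [1.3, -0.5, 0.2]
finger_gap: 0.006
gripper_force: 0.5
```

```bash
python3 -c "
from h import *
o=probe_bus.get_obs();print(RZ.inv().apply(o['eef_pos']-loc(0,0,0)))"
```

```text
[-0.15595249 -0.00228588  0.28509196]
```

In the tool's units: -0.041 m / 0.8 = -0.0513, -0.024 m / 0.8 = -0.03.

tcp_steps --rows '{"finger_gap":[0,0,0,0,0],"tx":[-0.0075,-0.0125,-0.0175,-0.0213,-0.025],"ty":[-0.01,-0.02,-0.03,-0.04,-0.0513],"tz":[0,0,0,0,0],"drx":[0,0,0,0,0],"dry":[0,0,0,0,0],"drz":[0,0,0,0,0]}'

```text
time_s: 6.55
eef_pos: [0.4478, 0.0807, 0.2846]
eef_rot: [3.14, 0.075, 0.0]
ft_force: [1.4, -1.2, -0.1]
finger_gap: 0.004
gripper_force: 0.7
```

tcp_steps --rows '{"finger_gap":[0,0,0,0,0],"tx":[-0.0025,-0.0038,-0.005,-0.005,-0.005],"ty":[-0.0088,-0.0163,-0.025,-0.025,-0.025],"tz":[0,0,0,0,0],"drx":[0,0,0,0,0],"dry":[0,0,0,0,0],"drz":[0,0,0,0,0]}'

```text
time_s: 7.05
eef_pos: [0.4426, 0.1003, 0.2844]
eef_rot: [-3.14, -0.075, 0.002]
ft_force: [0.1, -0.0, 0.1]
finger_gap: 0.005
gripper_force: 0.0
```

Run:
```python
from h import *
o=probe_bus.get_obs();print(RZ.inv().apply(o['eef_pos']-loc(0,0,0)))
for n in("top","wrist","side"): cv2.imwrite(f"pics/{n}4.png",snapshot(n)[:,:,::-1])
t=cv2.imread("pics/top4.png")[170:330,280:500];w=cv2.imread("pics/wrist4.png");s=cv2.imread("pics/side4.png")
cv2.imwrite("pics/b4.png",np.vstack([np.hstack([cv2.resize(t,(400,300)),cv2.resize(w,(400,300))]),np.hstack([cv2.resize(s,(400,300)),cv2.resize(s[220:400,180:420],(400,300))])]))
```

```text
[-0.17976645  0.05858768  0.28443864]
```

View pics/b4.png

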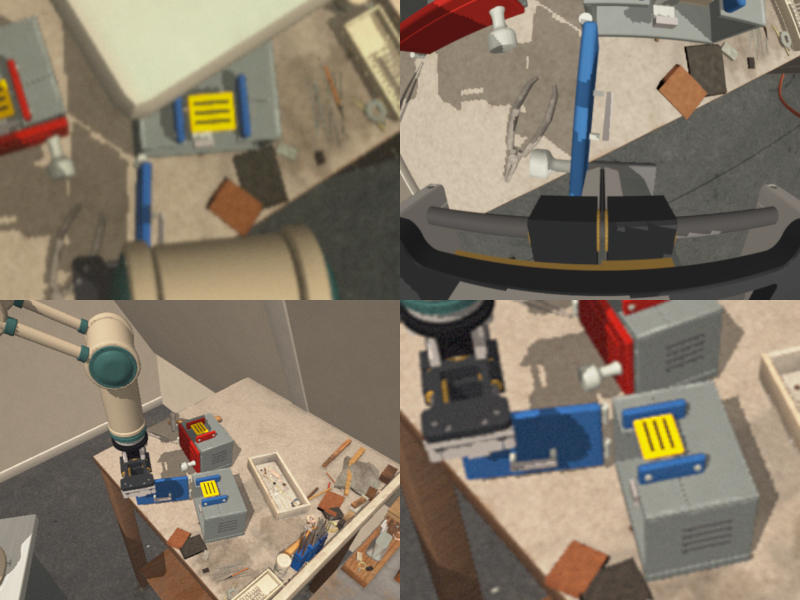

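The door stands about square and the contact force is zero. I'll back away from the door, rise, and measure.

In the tool's units: -0.1 m / 0.8 = -0.125, -0.085 m / 0.8 = -0.1063.

tcp_steps --rows '{"finger_gap":[0,0,0,0,0],"tx":[0,0,-0.0125,-0.0375,-0.075],"ty":[0.025,0.0375,0.0375,0.0625,0.1],"tz":[0,0,-0.05,-0.1063,-0.125],"drx":[0,0,0,0,0],"dry":[0,0,0,0,0],"drz":[0,0,0,0,0]}'

```text
time_s: 7.7
eef_pos: [0.3884, 0.0168, 0.3879]
eef_rot: [3.14, 0.078, 0.011]
ft_force: [0.1, -0.8, -0.0]
finger_gap: 0.007
gripper_force: 0.0
```

tcp_steps --rows '{"finger_gap":[0,0,0,0,0],"tx":[-0.0375,-0.0625,-0.0625,-0.0625,-0.0625],"ty":[0.05,0.1,0.15,0.15,0.15],"tz":[0,0,0,0,0],"drx":[0,0,0,0,0],"dry":[0,0,0,0,0],"drz":[0,0,0,0,0]}'

```text
time_s: 8.2
eef_pos: [0.3424, -0.1058, 0.3846]
eef_rot: [-3.14, -0.069, 0.0]
ft_force: [0.7, -0.0, -0.1]
finger_gap: 0.006
gripper_force: 0.0
```

Run:
```python
from h import *
im=snapshot("top")[:,:,::-1].copy();s=snapshot("side")[:,:,::-1]
m=cv2.inRange(cv2.cvtColor(im,cv2.COLOR_BGR2HSV),(100,130,50),(125,255,255))
for c in blobs(im,(100,130,50),(125,255,255))[:3]:
    b=cv2.boxPoints(cv2.minAreaRect(c));vx,vy,x,y=cv2.fitLine(c,2,0,.01,.01).ravel()
    v=RZ.inv().apply(plane("top",(x+20*vx,y+20*vy),.113)-plane("top",(x-20*vx,y-20*vy),.113));print(cv2.contourArea(c),b.round().tolist(),'theta',np.arctan2(abs(v[0]),-np.sign(-v[0])*v[1]))
cv2.imwrite("pics/b5.png",np.hstack([cv2.resize(im[150:350,200:460],(400,300)),cv2.resize(s,(400,300))]))
print(probe_bus.get_obs()['ft_force'])
```

```text
290.5 [[356.0, 333.0], [356.0, 258.0], [362.0, 258.0], [362.0, 333.0]] theta 1.6642679547718782
48.5 [[410.0, 211.0], [413.0, 211.0], [417.0, 241.0], [414.0, 241.0]] theta 1.5856854820182926
[-0.06589105 -0.059341    0.20268345]
```

View pics/b5.png

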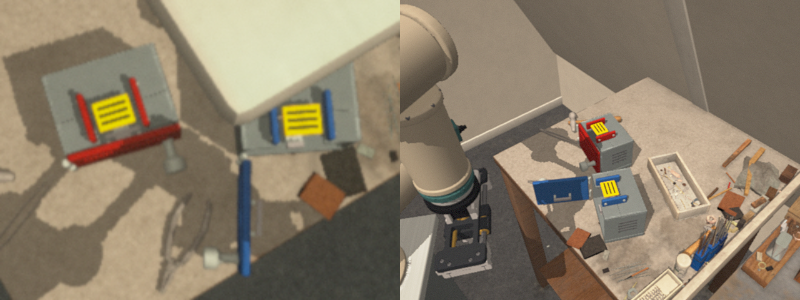

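The blue door stands at about 1.66 rad, the red door is shut, and the robot is clear of everything. Handing in.

```bash
python3 -c "
from station import robot, probe_bus, snapshot, camera_info
print(robot.hand_in())"
```

```text
the job is handed in; nothing more can be done
None
```

The job is handed in at about 8 s: I pressed the blue cupboard's hook until the door sprang ajar, swung it out to about 1.66 rad (just past square), left the red door shut, and moved the arm clear of everything.

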